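# Find the hidden push plate and hold the tasting hatch open

### The arm

A 6-joint arm with a two-finger parallel gripper is mounted at the origin on the work surface. World frame = base frame: x ahead of the robot, y to its left, z up, the work surface at z = 0. Lengths are in m, angles in rad, forces in N, time in s.
With the tool pointing down it reaches from about 0.4 to 0.825 m from the base axis. Payload 7 kg.
Tool frame: the origin (TCP) lies on the centre line of the jaws, within the pads' length; the fingertips stand r.tcp_to_tips ahead of it and the grasp point (between the pads) is the TCP (r.tcp_to_tips is the distance from the TCP to the fingertips, in m); x points along the fingers, y is the direction in which the jaws open and shut, and the axes are right-handed (so a half turn about x gives the same grasp; the last joint's range is limited). The gripper opens to 88 mm and grips with 3 to 60 N. Pads are 19 mm wide; open, the fingers measure 130 mm over their backs; the gripper's body (78 mm by 193 mm) begins 47 mm behind the grasp point.
Start: joints at [-0.983, 0.359, 0.012, 0, -1.224, -0.288], TCP at [0.199, -0.645, 0.246] pointing down, gripper open.
Joint ranges: [-3.07, 3.07], [-1.43, 2.12], [-1.02, 1.25], [-3.03, 1.67], [-3.05, -0], [-3.03, 3.03]. Speed limits (rad/s): [2.39, 2.39, 3.01, 3.14, 3.14, 3.14].

### API

Orientations are given as a rotation vector (axis times angle).
In Python, from cell import r, capture, get_calibration, job gives the robot as it stands.
- The arm moves only by the tool play_rows, never from a script. Its argument "steps" is a list of rows, each an object with "offset": the shift along the tool's x, y, z in cm, a list of three; "roll": the turn about the tool's x in degrees; "fingers": the opening, from -1 (shut) to 1 (fully open). A call has exactly 8 rows; each row is the pose to reach, as a shift and turn from the pose commanded when the call began, along the tool's axes at that moment; what a row does not reach only later rows make up. A row lasts 1/12 s, in which the tool goes at most 41.7 mm and 7.16 degrees, less where a joint would pass 70% of its speed; a pose out of reach is approached as far as the arm can. A call with a gripper value outside its range is refused whole. The fingers move at their own pace and stop on an object; the grip force is fixed at half the most. Time passes only in rows, so rows that repeat a pose let the fingers close, or fill a call up. It gives the time, the measured TCP pose, the force and the opening at its end, in the units of the state.
- r.get_obs(): the state, without advancing time (a new reading comes with each control period).
- capture(name): name is "scene" or "top" or "wrist"; returns the picture (480x640x3 uint8, blue, green, red); there is no depth.
- get_calibration(name): a dict with "camera_matrix" (3x3 intrinsics, pixels), "rvec" (rotation vector, rad) and "tvec" (3), from world to camera coordinates, as OpenCV has them; the wrist camera has in their place "T_tool_cam" (4x4, takes a point from camera to tool coordinates, whose origin is the TCP and whose axes are the tool frame's). Camera axes: x right, y down, z forward; pixel columns grow to the right and rows downward; lengths in m; the calibration is good to about 2 mm. A picture is of the moment at which its call begins: read the wrist's pose just before it. get_calibration takes no time and is no camera call.
- job.job_done(): hands the job in, once; it reports no verdict.
The state is a dict: "time_s": time; "q": joint angles; "qvel": joint speeds; "effort": joint torques, N m; "eef_pos": TCP position; "orientation": TCP orientation; "force": force on the tool from outside, world axes, zero at the start; "moment": the same for the moment, N m; "opening": opening from 0.0 (shut) to 1.0 (fully open).
Only numpy, scipy, OpenCV 4.12 (cv2) and the standard library are available. Lean on these libraries where they do the work, as an engineer would, in place of code of your own. Each camera call takes 0.05 s, during which the arm holds its last target. There are 200 camera calls.

### The job

Feel across the flat metal panel in the console's window for the concealed push plate set flush somewhere in it, press it down fully home with the fingertips, and finish still holding it down there, so that the linked clear hatch stays open. Do not touch the hatch itself, and leave all the jars and the tub where they stand.

Things in the scene. Friction and masses are not known exactly. Their poses are not given: they have to be found in the camera images.
- console: Fixed flat-topped bare-metal tasting console on the shop counter, 272 (its x) x 462 (its y) mm, top 84 mm above the counter. Origin: centre of its underside; x points towards the far (hatch) side, y along its width, z up. The window with the panel is in the half nearer the robot, the clear hatch in the far half; the two ends (wings, beyond the window in y) are plain.
- window (a point): Centre of the console's window, on the flat panel's face; axes as the console's. The window is 100 mm in x by 190 mm in y; the panel in it lies 80 mm above the counter, 4 mm lower than the rim round it. The flush push plate is somewhere in this panel: its centre differs each time, up to 60 mm either way in y and up to 12 mm either way in x from this point.
- push_plate (a joint): Push plate of the panel's metal, 50 (x) x 60 (y) mm, square to the console, told by a fine seam; its opening is 53 x 63 mm. Value: travel straight down in m, 0 flush with the rigid panel, 0.006 fully home (hard stop). A spring lifts it when let go; gives at about 4 N, home at about 8 N. Fingertips that lie partly on the panel are held up by it.
- hatch (a joint): Opening angle of the hatch in rad: 0 shut, about 0.6 with the push plate fully home. A linkage under the panel lifts it as the push plate goes down (0.1 rad per mm) and shuts it when the plate comes up.
- hatch_hinge: Hinge bar of the hatch at the console's far side; origin mid-axis, 120 mm from the console's origin in its x, 89 mm above the counter. The hatch is a clear sheet 94 mm deep, 184 mm wide, with a grey front edge, shut over the well behind the window; its front edge, 81 mm beyond the window's centre in x, rises up to 55 mm as it opens. Touch neither hatch nor bar.
- wing_jar_a_mid (a point): small glass tasting jar with black lid, 42 dia x 48 mm, standing on one end (a wing) of the console; point at its centre, half-way up. To be left alone.
- wing_jar_b_mid (a point): its twin, on the console's other end; point at its centre, half-way up. To be left alone.
- honey_jar_mid (a point): honey jar with yellow cap, 72 dia x 105 mm, on the counter; point at its centre, half-way up. To be left alone.
- spread_jar_mid (a point): brown jar of spread, 68 dia x 85 mm, on the counter; point at its centre, half-way up. To be left alone.
- spice_jar_mid (a point): clear spice jar with green cap, 48 dia x 100 mm, on the counter; point at its centre, half-way up. To be left alone.
- syrup_bottle_mid (a point): syrup bottle, 60 dia x 150 mm, on the counter; point at its centre, half-way up. To be left alone.
- olive_tub_mid (a point): green flat tub, 75 x 105 x 45 mm, on the counter; point at its centre, half-way up. To be left alone.

How it is judged:
On the way:
1. the push plate is pressed home by the fingers (value of joint push_plate above 0.005 m and contact force between the fingers and anything else above 1 N), for 0.2 s.
At the end, for the whole second after the job is handed in: The push plate is held down by the fingers (contact force over 2 N) at more than 5 of its 6 mm, the hatch stands open by more than 0.48 rad, and every jar and the tub is within 30 mm of where it stood (value of joint push_plate above 0.005 m and value of joint hatch above 0.48 rad and contact force between the fingers and anything else above 2 N and distance of each of wing_jar_a_mid, wing_jar_b_mid, honey_jar_mid, spread_jar_mid, spice_jar_mid, syrup_bottle_mid, olive_tub_mid from where it was at the start of the episode below 0.03 m); the arm keeps its last pose, push and grip.
It fails at once if the hatch or its hinge is touched by the robot (contact force between any of the fingers, the arm and hatch_hinge above 1 N).
It fails at once if a jar or the tub is shifted, lifted or carried (more than 30 mm) (distance of any of wing_jar_a_mid, wing_jar_b_mid, honey_jar_mid, spread_jar_mid, spice_jar_mid, syrup_bottle_mid, olive_tub_mid from where it was at the start of the episode above 0.03 m).
It fails at once if a jar or the tub is knocked over (angle between any of wing_jar_a_mid, wing_jar_b_mid, honey_jar_mid, spread_jar_mid, spice_jar_mid, syrup_bottle_mid, olive_tub_mid's own z axis and vertical above 0.5 rad).
It also fails if it takes over 48 s, if anything falls off the work surface, if the arm or the gripper's body presses on something with over 40 N, if the wrist force passes 120 N, or if a joint passes its speed limit or range.

## Working session

There is one attempt and no reset: what is moved stays moved. The work goes in short steps, Python scripts to look and compute and a tool call to move; the robot and the scene stay as the last step left them, time stands still between calls to the robot, and variables do not carry over. Pictures are saved under pics/ and viewed, about 8 in all and at most 12, crops included, and the job is handed in when it is done.

Besides the shell and the picture viewer there is one more tool, called after ">>>" as name([rows], argument=value, ...), one row to a line, values as JSON. play_rows: Moves the arm, as the interface text tells. Its arguments: {"type":"object","properties":{"steps":{"type":"array","items":{"type":"object","properties":{"offset":{"type":"array","items":{"type":"number"}},"roll":{"type":"number"},"fingers":{"type":"number"}}}}},"required":["steps"]}

```bash
mkdir -p pics; python3 - <<'E'
from cell import r,capture,get_calibration,job
import cv2,numpy as np
o=r.get_obs();print({k:np.round(v,3) for k,v in o.items()}, r.tcp_to_tips)
for n in("scene","top","wrist"):
    cv2.imwrite(f"pics/{n}0.png",capture(n)); print(n,get_calibration(n))
E
```

```text
{'time_s': np.float64(0.0), 'q': array([-0.983,  0.359,  0.011, -0.   , -1.224, -0.288]), 'qvel': array([ 0.   ,  0.   ,  0.001, -0.001,  0.   ,  0.   ]), 'effort': array([-1.0000e-03, -5.8272e+01,  2.9307e+01,  6.9980e+00,  7.0000e-03,
       -0.0000e+00]), 'eef_pos': array([ 0.199, -0.644,  0.245]), 'orientation': array([-0.234,  1.558,  0.236]), 'force': array([ 0.004, -0.354,  0.335]), 'moment': array([-0.007,  0.002,  0.014]), 'opening': np.float64(1.002)} 0.019
scene {'camera_matrix': array([[541.52495355,   0.        , 326.97777659],
       [  0.        , 541.52495355, 246.08132378],
       [  0.        ,   0.        ,   1.        ]]), 'rvec': array([ 1.2378121 ,  2.42547285, -0.81055983]), 'tvec': array([ 0.307516  , -0.32180129,  1.47009235])}
top {'camera_matrix': array([[552.5380095 ,   0.        , 322.25219445],
       [  0.        , 552.5380095 , 241.92122087],
       [  0.        ,   0.        ,   1.        ]]), 'rvec': array([ 2.11682722, -2.09406219,  0.21985131]), 'tvec': array([0.04635075, 0.59004023, 1.02332351])}
wrist {'camera_matrix': array([[344.8950069 ,   0.        , 318.85557563],
       [  0.        , 344.8950069 , 240.26540334],
       [  0.        ,   0.        ,   1.        ]]), 'T_tool_cam': array([[-6.83266052e-04, -2.65864035e-01,  9.64010295e-01,
        -1.39044536e-01],
       [ 9.99999754e-01, -3.34720214e-04,  6.16462106e-04,
        -6.66807618e-04],
       [ 1.58778629e-04,  9.64010479e-01,  2.65864198e-01,
        -7.24500262e-02],
       [ 0.00000000e+00,  0.00000000e+00,  0.00000000e+00,
         1.00000000e+00]])}
```

View pics/top0.png

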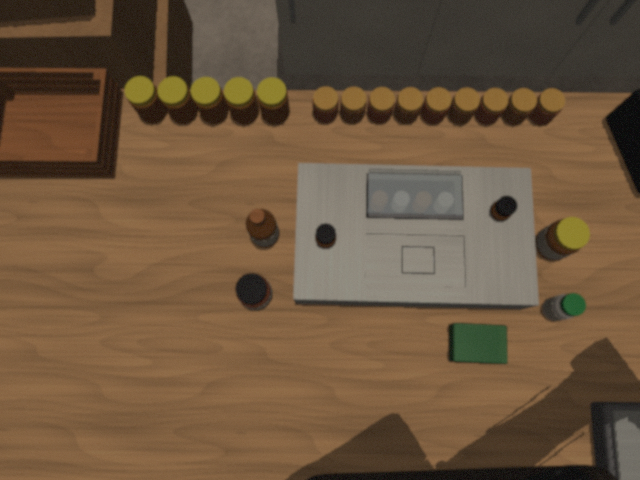

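View pics/scene0.png

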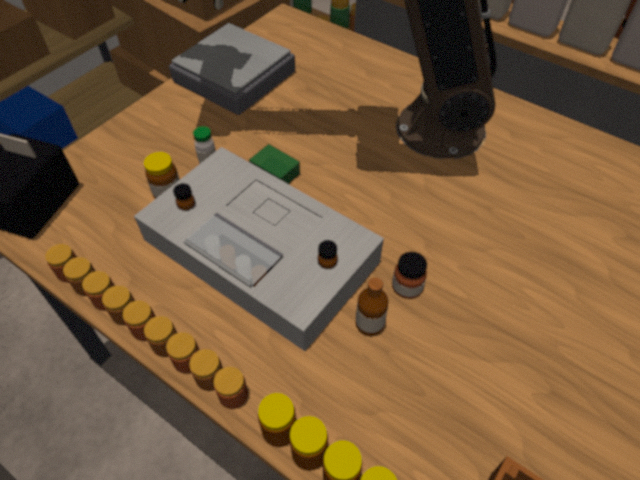

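The top view shows the console with its corners near (298,164), (532,168), (536,305) and (294,302). The window spans about (365–466, 234–287), with a seam rectangle at about (402–435, 246–274). In the scene view the same rectangle is near (271,211). The green tub is at (480,343) and the wing jars are at (326,235) and (504,208).

```bash
cat > h.py <<'E'
import cv2,numpy as np
from cell import get_calibration
def ray(n,uv):
    c=get_calibration(n);R=cv2.Rodrigues(c["rvec"])[0]
    p=cv2.undistortPoints(np.array([[uv]],float),c["camera_matrix"],None)[0,0]
    return -R.T@c["tvec"],R.T@np.array([*p,1])
def plane(n,uv,z):
    o,d=ray(n,uv);return o+d*(z-o[2])/d[2]
def tri(a,b):
    (o1,d1),(o2,d2)=ray("top",a),ray("scene",b)
    s,e,*_=np.linalg.lstsq(np.c_[d1,-d2],o2-o1,rcond=None)
    return (o1+s[0]*d1+o2+s[1]*d2)/2,e**.5
E
python3 - <<'E'
from h import *
t=cv2.imread("pics/top0.png");s=cv2.imread("pics/scene0.png")
a=cv2.resize(t[225:295,360:472],None,fx=7,fy=7,interpolation=cv2.INTER_CUBIC)
cv2.imwrite("pics/topc.png",cv2.normalize(a,None,0,255,cv2.NORM_MINMAX))
print("plate",[plane("top",p,.08).round(4) for p in((402,246),(434,247),(435,274),(402,273))])
print("console",[plane("top",p,.084).round(3) for p in((298,164),(532,168),(536,303),(294,301))])
print("tri plate",tri((418.3,260),(271,211)))
for n,p,z in(("tub",(480,343),.045),("jarA",(326,232),.132),("jarB",(506,204),.132),("honey",(572,233),.105),("spice",(572,303),.1),("spread",(252,289),.085),("syrup",(258,214),.15)):print(n,plane("top",p,z).round(3))
E
```

```text
plate [array([ 0.5795, -0.1016,  0.08  ]), array([ 0.5781, -0.1633,  0.08  ]), array([ 0.5254, -0.1635,  0.08  ]), array([ 0.5267, -0.1006,  0.08  ])]
console [array([0.743, 0.103, 0.084]), array([ 0.739, -0.362,  0.084]), array([ 0.472, -0.351,  0.084]), array([0.47 , 0.105, 0.084])]
tri plate (array([ 0.55251928, -0.13252742,  0.0785449 ]), array([0.00012534]))
tub [ 0.398 -0.253  0.045]
jarA [0.593 0.045 0.132]
jarB [ 0.651 -0.29   0.132]
honey [ 0.603 -0.42   0.105]
spice [ 0.471 -0.411  0.1  ]
spread [0.492 0.185 0.085]
syrup [0.622 0.17  0.15 ]
```

View pics/topc.png

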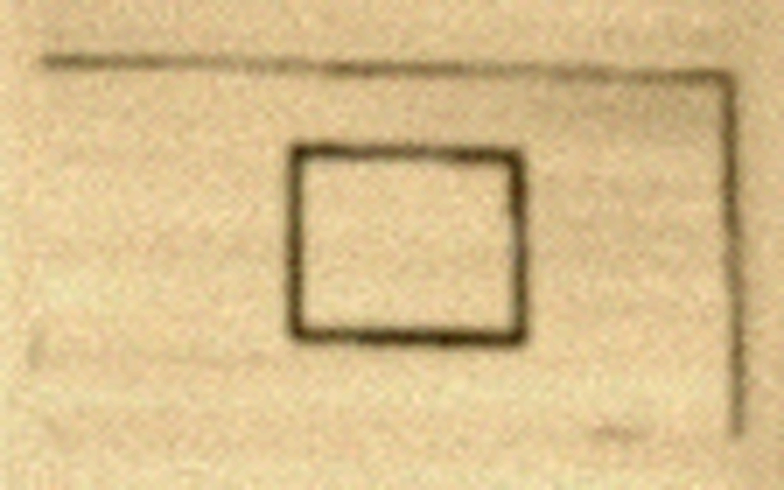

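```bash
python3 - <<'E'
from h import *
from cell import r
o=r.get_obs();R=cv2.Rodrigues(o["orientation"])[0];print(R.round(3))
p=plane("top",(418.3,259.7),.08);print(p)
d=np.array([p[0],p[1],.16])-o["eef_pos"];print("cm tool",(R.T@d*100).round(2))
print("ypt deg",np.degrees(np.arctan2(R[1,1],R[0,1])))
e=(plane("top",(401.9,246.4),.08)+plane("top",(402.0,272.8),.08)-plane("top",(434.3,246.6),.08)-plane("top",(434.4,273),.08))
f=plane("top",(298,164),.084)-plane("top",(532,168),.084)
print("console y dir deg",np.degrees(np.arctan2(e[1],e[0])),np.degrees(np.arctan2(f[1],f[0])))
E
```

```text
[[-0.001 -0.295  0.955]
 [ 0.001  0.955  0.295]
 [-1.     0.001 -0.   ]]
[ 0.55286704 -0.13235221  0.08      ]
cm tool [ 8.53 38.49 48.91]
ypt deg 107.17167806992717
console y dir deg 90.23708907225661 89.50899777013171
```

>>> play_rows([
  {"offset": [0, 2, 2.5], "roll": 2, "fingers": -1},
  {"offset": [0, 4.5, 5.5], "roll": 4, "fingers": -1},
  {"offset": [0, 7, 9], "roll": 6, "fingers": -1},
  {"offset": [0, 9.5, 12], "roll": 8, "fingers": -1},
  {"offset": [0, 12, 15.5], "roll": 10, "fingers": -1},
  {"offset": [0, 14.5, 18.5], "roll": 12, "fingers": -1},
  {"offset": [0, 17, 21.5], "roll": 15, "fingers": -1},
  {"offset": [0, 19, 24], "roll": 17, "fingers": -1},
])

```text
time_s: 0.82
eef_pos: [0.3733, -0.3901, 0.2456]
orientation: [-0.001, 1.571, 0.001]
force: [1.0, 0.1, -0.3]
opening: 0.458
```

```bash
cat > go.py <<'E'
from h import *
from cell import r
o=r.get_obs();R=cv2.Rodrigues(o["orientation"])[0]
print("t",o["time_s"],"pos",o["eef_pos"].round(4),"yaw",np.degrees(np.arctan2(R[1,1],R[0,1])).round(2),"F",o["force"].round(2),"M",o["moment"].round(2),"op",o["opening"].round(3))
d=np.array([.553,-.1323,.16])-o["eef_pos"];print("cm tool to z=.16",(R.T@d*100).round(2))
E
python3 go.py
```

```text
Traceback (most recent call last):
  File "go.py", line 4, in <module>
    print("t",o["time_s"],"pos",o["eef_pos"].round(4),"yaw",np.degrees(np.arctan2(R[1,1],R[0,1])).round(2),"F",o["force"].round(2),"M",o["moment"].round(2),"op",o["opening"].round(3))
                                                                                                                                                                 ^^^^^^^^^^^^^^^^^^
AttributeError: 'float' object has no attribute 'round'
```

>>> play_rows([
  {"offset": [0, 3.2, 2.2], "roll": 0, "fingers": -1},
  {"offset": [0, 6.4, 4.5], "roll": 0, "fingers": -1},
  {"offset": [0, 9.6, 6.7], "roll": 0, "fingers": -1},
  {"offset": [0, 12.8, 9], "roll": 0, "fingers": -1},
  {"offset": [0, 16, 11.2], "roll": 0, "fingers": -1},
  {"offset": [0, 19.2, 13.4], "roll": 0, "fingers": -1},
  {"offset": [0, 22.5, 15.7], "roll": 0, "fingers": -1},
  {"offset": [0, 25.7, 17.9], "roll": 0, "fingers": -1},
])

```text
time_s: 1.48
eef_pos: [0.5514, -0.1329, 0.2456]
orientation: [-0.003, 1.571, 0.003]
force: [0.6, -1.3, 0.6]
opening: 0.008
```

```bash
sed -i 's/o\["opening"\].round(3)/o["opening"]/' go.py; python3 go.py; python3 - <<'E'
from cell import capture
import cv2
cv2.imwrite("pics/w1.png",capture("wrist"))
E
python3 go.py
```

```text
t 1.4833 pos [ 0.5514 -0.1329  0.2456] yaw 90.19 F [ 0.57 -1.34  0.61] M [-0.14 -0.11 -0.04] op 0.008269355166243558
cm tool to z=.16 [8.56 0.06 0.16]
t 1.5333 pos [ 0.5551 -0.129   0.2452] yaw 90.32 F [4.93 3.09 0.95] M [ 0.44 -0.81  0.01] op 0.005291600055638828
cm tool to z=.16 [ 8.52 -0.33 -0.23]
```

View pics/w1.png

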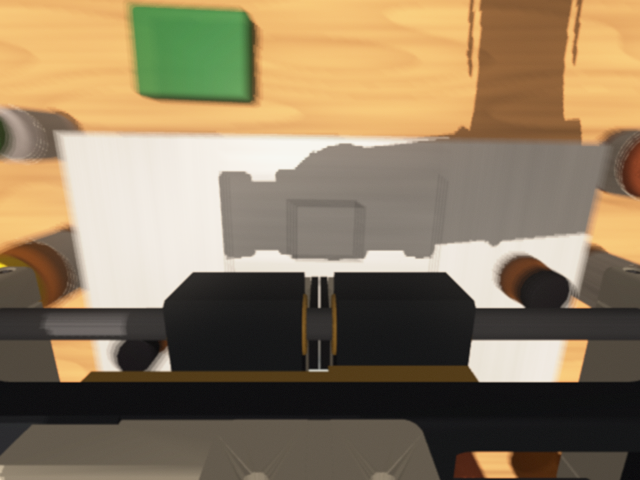

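The wrist view shows the seam rectangle at about (287–366, 200–260) in shadow, with the shut fingers at (320,325) and the jars clear. I'll cast its corners as a check on the top-view result.

```bash
python3 - <<'E'
from h import *
c=get_calibration("wrist");T=c["T_tool_cam"]
th=np.radians(.19)
R=np.array([[0,-np.sin(th),1],[0,1,np.sin(th)],[-1,0,0]])
P=np.array([.5514,-.1329,.2456])
Q=[]
for uv in((291,200.5),(362,201),(364.5,259),(287.5,257.5)):
    p=cv2.undistortPoints(np.array([[uv]],float),c["camera_matrix"],None)[0,0]
    d=R@T[:3,:3]@np.array([*p,1]);o=P+R@T[:3,3];Q.append(o+d*(.08-o[2])/d[2])
print(np.round(Q,4),np.mean(Q,0).round(4))
E
python3 go.py
```

```text
[[ 0.5266 -0.1584  0.08  ]
 [ 0.5268 -0.0954  0.08  ]
 [ 0.5811 -0.0911  0.08  ]
 [ 0.5798 -0.1627  0.08  ]] [ 0.5536 -0.1269  0.08  ]
t 1.5333 pos [ 0.5551 -0.129   0.2452] yaw 90.32 F [4.93 3.09 0.95] M [ 0.44 -0.81  0.01] op 0.005291600055638828
cm tool to z=.16 [ 8.52 -0.33 -0.23]
```

>>> play_rows([
  {"offset": [0, 0, 0], "roll": 0, "fingers": -1},
  {"offset": [0, 0, 0], "roll": 0, "fingers": -1},
  {"offset": [0, 0, 0], "roll": 0, "fingers": -1},
  {"offset": [0, 0, 0], "roll": 0, "fingers": -1},
  {"offset": [0, 0, 0], "roll": 0, "fingers": -1},
  {"offset": [0, 0, 0], "roll": 0, "fingers": -1},
  {"offset": [0, 0, 0], "roll": 0, "fingers": -1},
  {"offset": [0, 0, 0], "roll": 0, "fingers": -1},
])

```text
time_s: 2.2
eef_pos: [0.5505, -0.1354, 0.2457]
orientation: [-0.002, 1.571, 0.002]
force: [0.2, 0.1, -1.0]
opening: 0.007
```

```bash
python3 go.py; python3 - <<'E'
from cell import capture
import cv2
w=capture("wrist");cv2.imwrite("pics/w2.png",w)
cv2.imwrite("pics/w2c.png",cv2.resize(cv2.normalize(w[160:275,200:460],None,0,400,cv2.NORM_MINMAX),None,fx=3,fy=3,interpolation=cv2.INTER_CUBIC))
E
```

```text
t 2.2 pos [ 0.5505 -0.1354  0.2457] yaw 90.13 F [ 0.18  0.12 -0.99] M [-0.   -0.02 -0.02] op 0.006713341142368956
cm tool to z=.16 [8.57 0.3  0.25]
```

View pics/w2c.png

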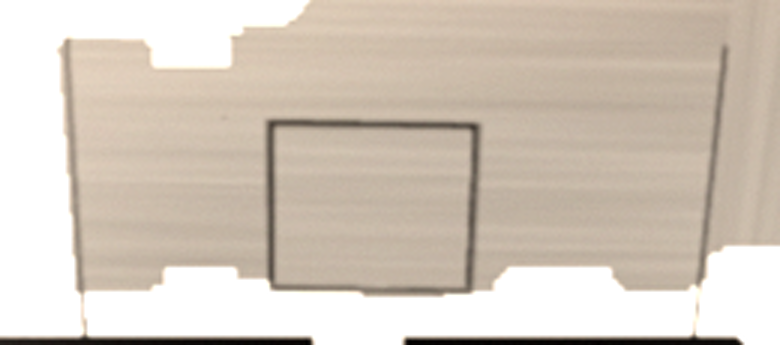

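The settled crop shows a sharp seam with corners, in crop pixels, at (269,122), (477,125), (471,290) and (272,288).

```bash
python3 - <<'E'
from h import *
c=get_calibration("wrist");T=c["T_tool_cam"]
th=np.radians(.13)
R=np.array([[0,-np.sin(th),1],[0,1,np.sin(th)],[-1,0,0]])
P=np.array([.5505,-.1354,.2457])
Q=[]
for u,v in((269,122),(477,125),(471,290),(272,288)):
    p=cv2.undistortPoints(np.array([[(u/3+200,v/3+160)]],float),c["camera_matrix"],None)[0,0]
    d=R@T[:3,:3]@np.array([*p,1]);o=P+R@T[:3,3];Q.append(o+d*(.08-o[2])/d[2])
m=np.mean(Q,0);print(np.round(Q,4),m.round(4),"cm yz",(R.T@(m-P)*100).round(2))
E
```

```text
[[ 0.5258 -0.1621  0.08  ]
 [ 0.5266 -0.1005  0.08  ]
 [ 0.578  -0.1006  0.08  ]
 [ 0.5775 -0.1622  0.08  ]] [ 0.552  -0.1314  0.08  ] cm yz [16.57  0.4   0.15]
```

The wrist and top views now agree to within 1 mm: centre (0.552, −0.132), size 52×62 mm. I'll descend to just above it.

>>> play_rows([
  {"offset": [2, 0.4, 0.15], "roll": 0, "fingers": -1},
  {"offset": [4, 0.4, 0.15], "roll": 0, "fingers": -1},
  {"offset": [6, 0.4, 0.15], "roll": 0, "fingers": -1},
  {"offset": [8, 0.4, 0.15], "roll": 0, "fingers": -1},
  {"offset": [10, 0.4, 0.15], "roll": 0, "fingers": -1},
  {"offset": [12, 0.4, 0.15], "roll": 0, "fingers": -1},
  {"offset": [13.3, 0.4, 0.15], "roll": 0, "fingers": -1},
  {"offset": [13.3, 0.4, 0.15], "roll": 0, "fingers": -1},
])

```text
time_s: 2.92
eef_pos: [0.5503, -0.131, 0.1096]
orientation: [-0.002, 1.576, 0.002]
force: [-0.6, -1.5, -0.8]
opening: 0.007
```

>>> play_rows([
  {"offset": [0.2, 0, 0], "roll": 0, "fingers": -1},
  {"offset": [0.4, 0, 0], "roll": 0, "fingers": -1},
  {"offset": [0.6, 0, 0], "roll": 0, "fingers": -1},
  {"offset": [0.8, 0, 0], "roll": 0, "fingers": -1},
  {"offset": [1.0, 0, 0], "roll": 0, "fingers": -1},
  {"offset": [1.2, 0, 0], "roll": 0, "fingers": -1},
  {"offset": [1.3, 0, 0], "roll": 0, "fingers": -1},
  {"offset": [1.3, 0, 0], "roll": 0, "fingers": -1},
])

```text
time_s: 3.58
eef_pos: [0.5522, -0.1309, 0.0995]
orientation: [-0.002, 1.571, 0.002]
force: [0.7, 0.3, 0.3]
opening: 0.007
```

```bash
python3 go.py
```

```text
t 3.5833 pos [ 0.5522 -0.1309  0.0995] yaw 90.18 F [0.71 0.3  0.28] M [-0.03  0.01 -0.04] op 0.006767259074255318
cm tool to z=.16 [-6.05 -0.14  0.08]
```

Hovering at the surface with no force. Next I press down, in steps past the 6 mm stop.

>>> play_rows([
  {"offset": [0.05, 0, 0], "roll": 0, "fingers": -1},
  {"offset": [0.1, 0, 0], "roll": 0, "fingers": -1},
  {"offset": [0.15, 0, 0], "roll": 0, "fingers": -1},
  {"offset": [0.2, 0, 0], "roll": 0, "fingers": -1},
  {"offset": [0.25, 0, 0], "roll": 0, "fingers": -1},
  {"offset": [0.3, 0, 0], "roll": 0, "fingers": -1},
  {"offset": [0.3, 0, 0], "roll": 0, "fingers": -1},
  {"offset": [0.3, 0, 0], "roll": 0, "fingers": -1},
])

```text
time_s: 4.25
eef_pos: [0.5523, -0.1309, 0.0968]
orientation: [-0.003, 1.571, 0.002]
force: [-1.2, 1.4, 4.8]
opening: 0.006
```

>>> play_rows([
  {"offset": [0.05, 0, 0], "roll": 0, "fingers": -1},
  {"offset": [0.1, 0, 0], "roll": 0, "fingers": -1},
  {"offset": [0.15, 0, 0], "roll": 0, "fingers": -1},
  {"offset": [0.2, 0, 0], "roll": 0, "fingers": -1},
  {"offset": [0.25, 0, 0], "roll": 0, "fingers": -1},
  {"offset": [0.3, 0, 0], "roll": 0, "fingers": -1},
  {"offset": [0.35, 0, 0], "roll": 0, "fingers": -1},
  {"offset": [0.35, 0, 0], "roll": 0, "fingers": -1},
])

```text
time_s: 4.92
eef_pos: [0.5523, -0.1309, 0.0933]
orientation: [-0.003, 1.571, 0.002]
force: [-2.3, 0.4, 6.2]
opening: 0.007
```

>>> play_rows([
  {"offset": [0.05, 0, 0], "roll": 0, "fingers": -1},
  {"offset": [0.1, 0, 0], "roll": 0, "fingers": -1},
  {"offset": [0.1, 0, 0], "roll": 0, "fingers": -1},
  {"offset": [0.1, 0, 0], "roll": 0, "fingers": -1},
  {"offset": [0.1, 0, 0], "roll": 0, "fingers": -1},
  {"offset": [0.1, 0, 0], "roll": 0, "fingers": -1},
  {"offset": [0.1, 0, 0], "roll": 0, "fingers": -1},
  {"offset": [0.1, 0, 0], "roll": 0, "fingers": -1},
])

```text
time_s: 5.58
eef_pos: [0.5523, -0.1309, 0.0932]
orientation: [-0.003, 1.57, 0.003]
force: [-4.4, 1.2, 13.0]
opening: 0.007
```

```bash
python3 go.py; python3 - <<'E'
from cell import capture
import cv2
cv2.imwrite("pics/s3.png",cv2.resize(capture("scene")[100:360,100:440],None,fx=2,fy=2))
E
python3 go.py
```

```text
t 5.5833 pos [ 0.5523 -0.1309  0.0932] yaw 90.2 F [-4.39  1.22 13.04] M [ 0.79  1.84 -0.04] op 0.006639426697354054
cm tool to z=.16 [-6.68 -0.14  0.07]
t 5.6333 pos [ 0.5523 -0.1309  0.0932] yaw 90.2 F [-4.23  2.2  14.22] M [0.77 1.83 0.04] op 0.009384197613916592
cm tool to z=.16 [-6.68 -0.14  0.07]
```

View pics/s3.png

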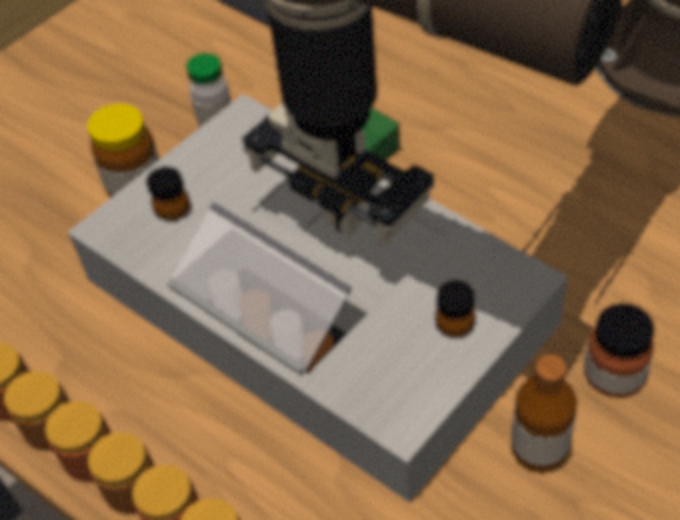

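The hatch is open, with its grey front edge from (212,208) to (348,290), clear of the gripper. All the jars are upright. The plate is at its hard stop: the last 1 mm of commanded push raised the force from 6 N to 13–14 N with no further travel.

```bash
python3 -c "
from cell import job
print(job.job_done())"; python3 go.py
```

```text
the job is handed in; nothing more can be done
None
the job is handed in; nothing more can be done
```

I found the push plate, pressed it fully home with the closed fingertips, and handed the job in still holding it down, with the hatch standing open. The interface reports no verdict, so the results below are from my own last checks.

- **Location:** the seam centre is at about (0.552, −0.132, 0.08) m. The top and settled wrist views agreed to about 1 mm, and triangulating the top and scene views gave a height of 0.0785 m.
- **Press:** the TCP stopped at z = 0.0932 m, 6 mm below contact height. The upward force was 13–14 N. The last 1 mm of commanded push added force but no travel, which is the hard stop.
- **Last picture:** the hatch is open and clear of the gripper, and all the visible jars are upright and look unmoved. The tub is partly hidden behind the gripper, and I did not measure anything's position again. I did not measure the hatch angle either.
- **One check disagreed:** the first wrist measurement put the plate about 5 mm off in y. It was taken while the arm was still settling, so I repeated it at rest and used that instead.

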